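# Half-open the sprung viewing shutter and hold it

### The arm

A 7-joint arm with a two-finger parallel gripper is mounted at the origin on a cart in front of the work surface, level with it; the furniture and walls round the work are solid. World frame = base frame: x ahead of the robot, y to its left, z up, the work surface at z = 0. Lengths are in m, angles in rad, forces in N, time in s.
With the tool pointing down it reaches from about 0.425 to 1.025 m from the base axis. Payload 9.4 kg.
Tool frame: the origin (TCP) lies between the finger pads, 19 mm behind the fingertips; this is the grasp point; z points along the fingers, y is the line along which they close (so a half turn about z gives the same grasp; the last joint's range is limited). The gripper opens to 93 mm and grips with 3 to 60 N. Pads are 15 mm wide; open, the fingers measure 128 mm over their backs; the gripper's body (75 mm by 188 mm) begins 65 mm behind the grasp point.
Start: joints at [-1.252, 0.599, -0.003, 1.599, 0.002, 0.943, -0.08], TCP at [0.28, 0.669, 0.237] pointing down, gripper open.
Joint ranges: [-2.57, 2.57], [-0.35, 1.97], [-1.29, 1.29], [0.11, 2.56], [-1.05, 4.19], [0.11, 1.86], [-2.63, 2.63]. Speed limits (rad/s): [2.22, 2.22, 3.01, 3.01, 3.14, 3.14, 3.14].

### API

Orientations are given as [roll, pitch, yaw] about the fixed x, y, z axes, in that order (R = Rz(yaw) Ry(pitch) Rx(roll)).
In Python, from cell import r, job, capture gives the robot as it stands (r), with the cameras as plain functions and the job (job).
- The arm moves only by the tool send_path, called after "Call:" as name([rows], argument=value, ...), one row to a line, values as JSON. Schema: {"type":"object","properties":{"steps":{"type":"array","items":{"type":"array","prefixItems":[{"type":"array","items":{"type":"number"},"minItems":3,"maxItems":3},{"type":"number"},{"type":"number"}],"minItems":3,"maxItems":3},"minItems":1,"maxItems":10},"squeeze":{"type":"number"},"only":{"type":"string"},"quiet":{"type":"boolean"},"lines":{"type":"string"}},"required":["steps"],"additionalProperties":false}. steps is a list of rows, 1 to 10 of them, each written [[dx, dy, dz], turn, opening]: dx, dy, dz in a scale on which 1.0 is 0.6 m, then a turn about the tool's z in parts of the range, where 1.0 means 45 degrees, then the finger opening in m; each row shifts and turns the commanded pose from where the row before left it, along the tool's axes as they then stand; what a row does not reach is not made up. A row lasts 1/10 s, in which the tool goes at most 0.05 m and 0.15 rad, less where a joint would pass 70% of its speed; a pose out of reach is approached as far as the arm can. The fingers move at their own pace and stop on an object; squeeze is the grip in N (left out, the last holds). Time passes only in rows, so rows that do not move let the fingers close. The tool returns the time, the measured TCP pose, the force, the opening and the grip force at its end. only (a regular expression) keeps the lines of the reply that match it, lines (a string "A,B") keeps lines A to B, and quiet returns only ok. Input that does not fit is refused with a message, and nothing moves.
- r.state(): the state, without advancing time (a new reading comes with each control period).
- capture(name): name is "side" or "top" or "wrist"; returns a dict with "color" (480x640x3 uint8, blue, green, red), "fovy" (degrees; the focal length in pixels is half the picture's height over the tangent of half this angle, whatever the lens; pixels are square), "cx", "cy" (the principal point, pixels), "eye" and "attitude" of the camera in the world. Camera axes: x right, y down, z forward; pixel columns grow to the right and rows downward; lengths in m; the calibration is good to about 2 mm. The wrist camera is an equidistant fisheye: a pixel r from the principal point sees the ray r / f radians off the axis. A picture is of the moment at which its call begins. There is no depth.
- job.finish_job(): hands the job in; it is judged then, once.
The state is a dict: "time_s": time; "qpos": joint angles; "qvel": joint speeds; "effort": joint torques, N m; "position": TCP position; "eef_rot": TCP orientation; "force": force on the tool from outside, world axes, zero at the start; "moment": the same for the moment, N m; "opening": finger opening in m; "gripper_force": force on a finger pad.
Only numpy, scipy, OpenCV 4.12 (cv2) and the standard library are available. Lean on these libraries where they do the work, as an engineer would, in place of code of your own. Each camera call takes 0.05 s, during which the arm holds its last target. There are 200 camera calls.

### The job

Two capped vials stand in a backlit viewing stand, each behind its own sprung yellow shutter that opens outward, away from the middle of the stand. Take the shutter in front of the red-capped vial by its black knob, slide it to half of its travel, where its red pointer stands at the green mark, without ever pulling it wide open, and finish still holding it steady there against the spring by the knob: do not let go. Leave the other shutter shut, the vials in their seats and the things round the stand where they are.

Things in the scene. Friction and masses are not known exactly. Their poses are not given: they have to be found in the camera images.
- viewer: Viewing stand, fixed to the table: grey base 112 x 290 x 10 mm; front wall toward the robot, 250 mm wide, top at 58 mm, two windows 40 mm wide centred at y = +45 (left) and -45 mm (right); light panel at the back. Origin on the table under the middle; x points from the wall to the light panel, y to the left shutter, z up. Turned up to 0.35 rad about z.
- knob_left (a point): Black upright knob of the left shutter, 18 mm diameter, 30 mm tall; this point is its middle, 81 mm above the table (knob from 66 to 96 mm). Shut, it is at x = -27, y = +45 mm in the stand's frame; it moves toward the stand's +y as the shutter opens. Nothing else within 60 mm rises over 67 mm; the vial caps, 53 mm behind it, reach 66 mm.
- knob_right (a point): The same for the right shutter: shut at x = -27, y = -45 mm in the stand's frame; opens toward the stand's -y.
- shutter_left (a joint): Opening of the left shutter (yellow plate, 52 mm wide) along the stand's +y, in m: 0 shut, 0.048 fully open, 0.024 half travel (green mark on top of the wall). Its spring pulls it shut: 3 N when shut, rising 120 N/m to 5.9 N at half and 8.8 N fully open; friction 0.4 N. Let go, it springs shut.
- shutter_right (a joint): The same for the right shutter, which opens along the stand's -y.
- seat_left (a point): Centre of the left vial seat, a black ring of 35 mm outer diameter behind the left window, on the vial's axis, 16 mm above the table, at x = +26, y = +45 mm in the stand's frame.
- seat_right (a point): The same for the right vial seat, at x = +26, y = -45 mm in the stand's frame.
- vial_red: Clear vial with a RED cap, 25 mm diameter, 50 mm tall, loose in the left or the right seat; origin at the centre of its underside, 16 mm above the table. Its shutter is the one in front of it (same sign of y in the stand's frame).
- vial_blue: Clear vial with a BLUE cap, the same size, in the other seat.
- weight: Bystander: steel calibration weight, 27 mm diameter, 40 mm tall, on the table left of the stand; origin under its centre.
- bottle: Bystander: white bottle with blue cap, 44 mm diameter, 66 mm tall, on the table right of the stand; origin under its centre. (Farther right, at world y below -0.32 and x beyond 0.42 m, a tall cabinet rises from the floor: swing in from the right with the arm drawn back.)
- marker: Bystander: blue marker pen, 135 mm long, 15 mm thick, lying on the table in front of the stand; origin under its centre.

How it is judged:
By the outcome, as a careful person would: the job done as asked, in the order asked, and still so for the second after the job is handed in, while the arm keeps its last pose, push and grip.
It also fails if it takes over 38 s, if anything falls off the work surface, if the arm or the gripper's body presses on something with over 40 N, if the wrist force passes 120 N, or if a joint passes its speed limit or range.

## Working session

There is one attempt and no reset: what is moved stays moved. The work goes in short steps, Python scripts to look and compute and a tool call to move; the robot and the scene stay as the last step left them, time stands still between calls to the robot, and variables do not carry over. Pictures are saved under pics/ and viewed, at most 10 in all, crops included, and the job is handed in when it is done.

```bash
ls; mkdir -p pics
```

Run:
```python
from cell import r, job, capture
import cv2
for n in("top","side"):
    c=capture(n); cv2.imwrite(f"pics/{n}0.png",c["color"]); print(n,c["fovy"],c["cx"],c["cy"],c["eye"],c["attitude"])
s=r.state(); print(s["position"],s["eef_rot"],s["time_s"])
```

```text
cell.py
pics
top 49.91956852788887 318.42187491709257 240.84424018302317 [0.50809983 0.03738977 1.01763335] [-3.08028845 -0.0095617  -1.55515381]
side 43.314355283903815 311.7013592114273 239.82933561840477 [ 0.21023475 -0.3335777   0.84518039] [-2.57110258 -0.00971655 -0.72497472]
[0.27940543 0.66856693 0.23666232] [-3.14023151e+00  1.71724655e-04  2.74580517e+00] 0.1
```

View pics/top0.png

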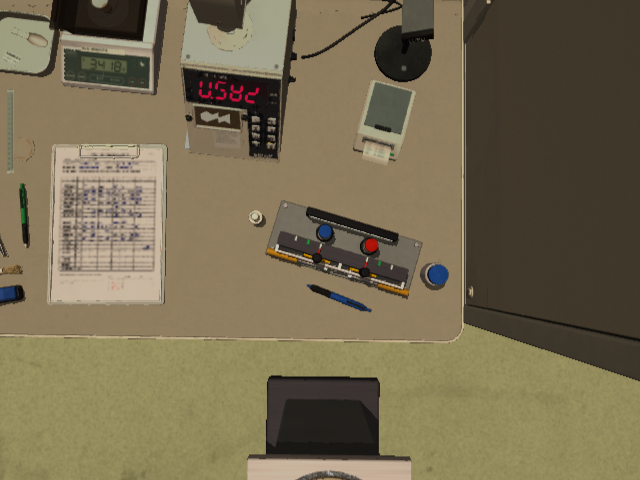

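View pics/side0.png

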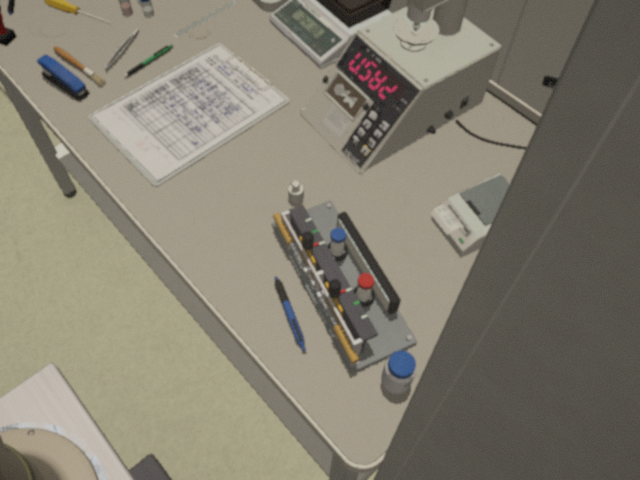

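The top view shows the red cap at about (371,245) and the blue one at (325,232). The knobs are at about (317,258) and (364,272), so the red vial is behind the right shutter. I'll measure these more precisely next.

Create h.py:
```python
import numpy as np, cv2
from scipy.spatial.transform import Rotation as Ro
from cell import r, job, capture
def ray(c,u,v):
    f=240/np.tan(np.radians(c["fovy"])/2)
    return Ro.from_euler("xyz",c["attitude"]).as_matrix()@np.array([(u-c["cx"])/f,(v-c["cy"])/f,1])
def onz(c,u,v,z):
    d=ray(c,u,v); e=np.array(c["eye"]); return e+d*(z-e[2])/d[2]
def blobs(img,lo,hi,box,amin=15):
    m=cv2.inRange(cv2.cvtColor(img,cv2.COLOR_BGR2HSV),lo,hi); k=np.zeros_like(m); x0,y0,x1,y1=box; k[y0:y1,x0:x1]=m[y0:y1,x0:x1]
    n,_,s,ce=cv2.connectedComponentsWithStats(k)
    return [(ce[i].round(1).tolist(),s[i].tolist()) for i in range(1,n) if s[i,4]>=amin]
def show(img,box,k,name):
    x0,y0,x1,y1=box; cv2.imwrite(name,cv2.resize(img[y0:y1,x0:x1],None,fx=k,fy=k,interpolation=cv2.INTER_CUBIC))
```

Run:
```python
from h import *
for n,box in(("top",(255,190,455,320)),("side",(260,180,420,380))):
    c=capture(n); im=c["color"]
    for nm,lo,hi in(("red",(0,150,80),(8,255,255)),("blue",(100,120,60),(125,255,255)),("black",(0,0,0),(180,255,28)),("yellow",(12,150,100),(28,255,255))):
        for ce,s in blobs(im,lo,hi,box): print(n,nm,ce,s,onz(c,*ce,.066 if nm in("red","blue") else .096).round(4))
    show(im,box,4 if n=="top" else 3,f"pics/{n}1.png")
```

```text
top red [371.1, 244.8] [365, 238, 13, 14, 141] [ 0.5609 -0.0684  0.066 ]
top blue [324.6, 230.7] [319, 224, 12, 14, 134] [0.5857 0.0181 0.066 ]
top blue [438.0, 274.2] [429, 265, 19, 19, 295] [ 0.5086 -0.1925  0.066 ]
top blue [347.0, 301.1] [330, 292, 41, 20, 196] [ 0.4566 -0.025   0.066 ]
top black [357.7, 225.6] [306, 208, 92, 34, 575] [ 0.5934 -0.0406  0.096 ]
top black [325.0, 236.4] [316, 228, 18, 14, 49] [0.573  0.0178 0.096 ]
top black [366.5, 250.2] [360, 242, 18, 13, 42] [ 0.5494 -0.0569  0.096 ]
top black [317.2, 257.9] [313, 253, 9, 10, 51] [0.5342 0.0312 0.096 ]
top black [364.1, 271.9] [359, 268, 11, 9, 77] [ 0.5106 -0.053   0.096 ]
top black [320.5, 290.7] [310, 286, 21, 11, 105] [0.4759 0.0244 0.096 ]
top yellow [280.0, 254.6] [267, 248, 30, 14, 125] [0.5391 0.0977 0.096 ]
top yellow [307.4, 255.3] [304, 253, 8, 5, 21] [0.5386 0.0488 0.096 ]
top yellow [326.1, 260.9] [322, 259, 8, 5, 18] [0.5291 0.0152 0.096 ]
top yellow [354.1, 269.4] [350, 268, 9, 4, 24] [ 0.5147 -0.0351  0.096 ]
top yellow [394.6, 289.3] [378, 284, 31, 12, 126] [ 0.4805 -0.1077  0.096 ]
side red [365.6, 280.6] [359, 274, 15, 15, 169] [ 0.5599 -0.0698  0.066 ]
side blue [338.0, 234.6] [332, 229, 13, 12, 125] [0.5843 0.0161 0.066 ]
side blue [288.4, 309.8] [284, 301, 10, 18, 80] [ 0.4439 -0.0312  0.066 ]
side blue [401.3, 363.6] [389, 351, 26, 26, 491] [ 0.5067 -0.1936  0.066 ]
side yellow [312.2, 258.5] [309, 253, 7, 11, 29] [ 0.5138 -0.003   0.096 ]
side yellow [326.9, 284.4] [325, 282, 4, 6, 17] [ 0.5012 -0.0484  0.096 ]
side yellow [339.0, 306.5] [335, 300, 8, 12, 33] [ 0.4905 -0.0849  0.096 ]
```

View pics/top1.png

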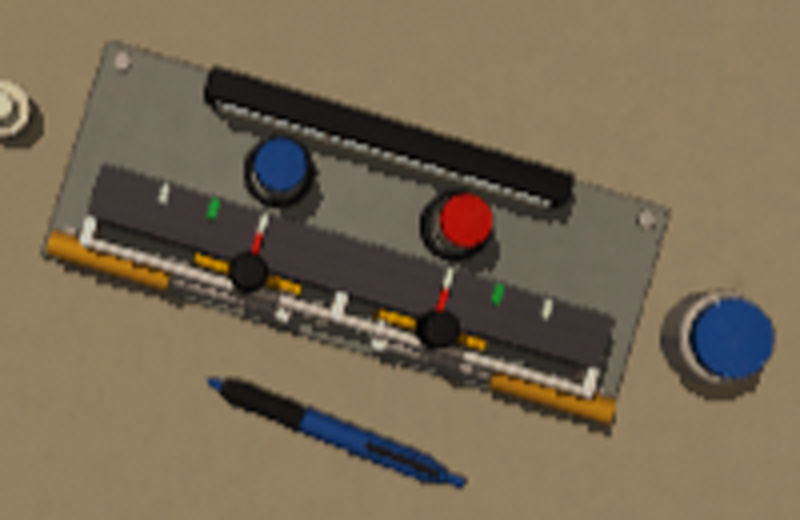

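View pics/side1.png

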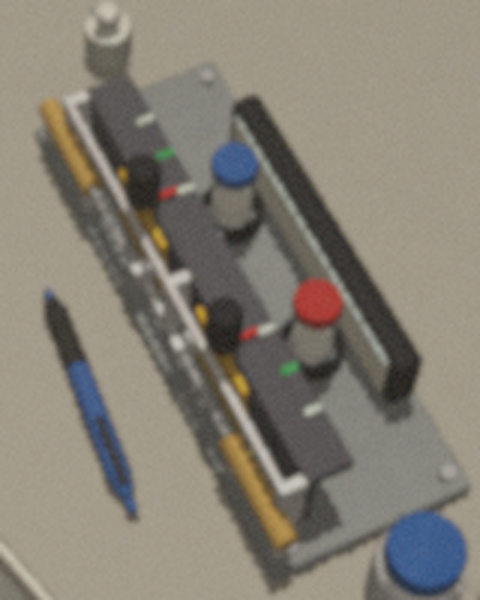

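The right shutter is the one to open. The stand's yaw is about -0.277, the right knob is at about (0.510, -0.054), and the half-travel target is at about (0.503, -0.077). The grip will be along the slide direction, with the tool yaw at 2.864.

Careful with the scale: shifts go in shares of 0.6 m and turns go in shares of 45 degrees. That gives: -0.039 m / 0.6 = -0.065, -0.026 m / 0.6 = -0.0433, -0.118 rad / 0.7854 = -0.1502.

Call:
send_path([
  [[0, 0, 0], -0.1502, 0.06],
  [[-0.0433, -0.065, 0], 0, 0.06],
  [[-0.0433, -0.065, 0], 0, 0.06],
  [[-0.0433, -0.065, 0], 0, 0.06],
  [[-0.0433, -0.065, 0], 0, 0.06],
  [[-0.0433, -0.065, 0], 0, 0.06],
  [[-0.0433, -0.065, 0], 0, 0.06],
  [[-0.0433, -0.065, 0], 0, 0.06],
  [[-0.0433, -0.065, 0], 0, 0.06],
], squeeze=30)

```text
time_s: 1.1
position: [0.3943, 0.31, 0.2375]
eef_rot: [3.141, 0.0, 2.864]
force: [1.0, 1.1, -0.1]
opening: 0.0602
gripper_force: 0.0
```

Create g.py:
```python
from h import *
import sys
s=r.state(); R=Ro.from_euler("xyz",s["eef_rot"]).as_matrix(); t=np.array([float(a) for a in sys.argv[1:4]])
print("tool delta",(R.T@(t-s["position"])).round(4),"pos",np.round(s["position"],4),"rot",np.round(s["eef_rot"],4),"F",np.round(s["force"],1),"open",s["opening"],"t",s["time_s"])
```

```bash
python3 g.py .510 -.0537 .15
```

```text
tool delta [-0.2109 -0.3181  0.0875] pos [0.3943 0.31   0.2375] rot [3.1414e+00 3.0000e-04 2.8639e+00] F [ 1.   1.1 -0.1] open 0.06021110999504689 t 1.1
```

Converted, -0.039 m / 0.6 = -0.065, -0.026 m / 0.6 = -0.0433.

Call:
send_path([
  [[-0.0433, -0.065, 0], 0, 0.06],
  [[-0.0433, -0.065, 0], 0, 0.06],
  [[-0.0433, -0.065, 0], 0, 0.06],
  [[-0.0433, -0.065, 0], 0, 0.06],
  [[-0.0433, -0.065, 0.0167], 0, 0.06],
  [[-0.0433, -0.065, 0.0333], 0, 0.06],
  [[-0.0433, -0.065, 0.0333], 0, 0.06],
  [[-0.0433, -0.065, 0.0333], 0, 0.06],
  [[-0.005, -0.01, 0.0283], 0, 0.06],
  [[0, 0, 0], 0, 0.06],
])

```text
time_s: 2.1
position: [0.508, -0.0513, 0.1497]
eef_rot: [-3.14, -0.003, 2.86]
force: [-0.6, 1.0, 0.5]
opening: 0.0602
gripper_force: 0.0
```

```bash
python3 g.py .510 -.0537 .089
```

Run:
```python
from h import *
c=capture("wrist"); cv2.imwrite("pics/w1.png",c["color"]); print(c["fovy"],c["eye"],c["attitude"],c["cx"],c["cy"])
```

```text
tool delta [-0.0028 -0.0017  0.0607] pos [ 0.508  -0.0513  0.1497] rot [-3.1402e+00 -3.1000e-03  2.8601e+00] F [-0.6  1.   0.5] open 0.06024376380413622 t 2.1
65.70646984690485 [ 0.44488566 -0.0330276   0.29658418] [2.90502889e+00 1.36825379e-03 1.29026049e+00] 321.96795227617173 244.55161002058384
```

View pics/w1.png

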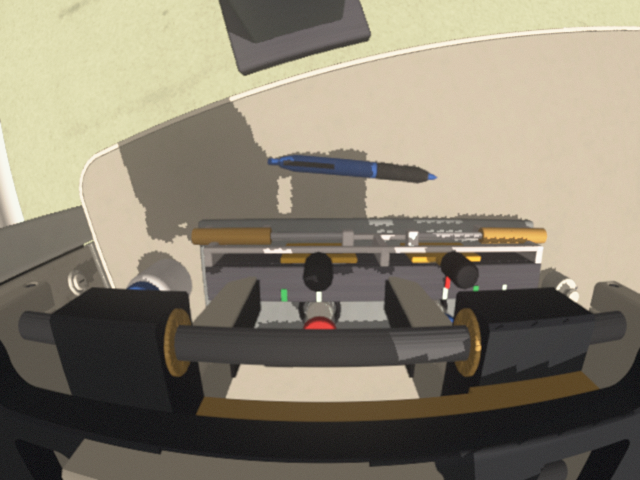

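The wrist view shows the right knob at about (319,270), centred between the fingers, with the red cap behind it at (319,325). I'm going down now.

Converted, 0.015 m / 0.6 = 0.025, 0.012 m / 0.6 = 0.02.

Call:
send_path([
  [[-0.005, -0.0033, 0.0167], 0, 0.06],
  [[0, 0, 0.025], 0, 0.06],
  [[0, 0, 0.025], 0, 0.06],
  [[0, 0, 0.02], 0, 0.06],
  [[0, 0, 0.0142], 0, 0.06],
  [[0, 0, 0], 0, 0.06],
  [[0, 0, 0], 0, 0.06],
])

```text
time_s: 2.85
position: [0.5113, -0.0517, 0.0912]
eef_rot: [3.142, 0.0, 2.864]
force: [-0.3, -0.3, -0.4]
opening: 0.0603
gripper_force: 0.0
```

```bash
python3 g.py .510 -.0537 .089
```

Run:
```python
from h import *
c=capture("wrist"); cv2.imwrite("pics/w2.png",c["color"])
```

```text
tool delta [ 0.0008 -0.0023  0.0022] pos [ 0.5113 -0.0517  0.0912] rot [3.1416 0.     2.8643] F [-0.3 -0.3 -0.4] open 0.06031183614803357 t 2.85
```

View pics/w2.png

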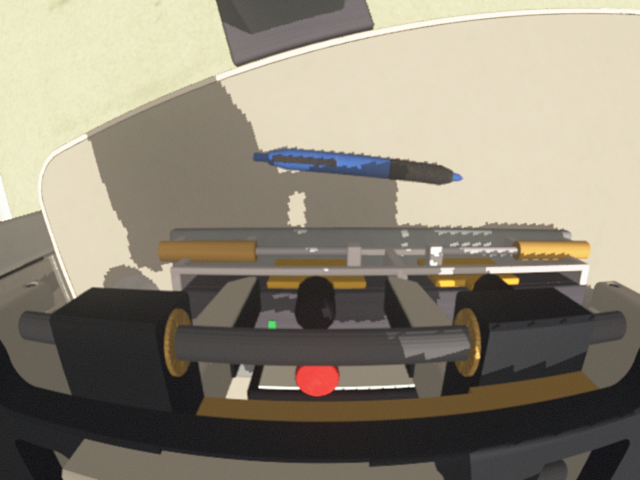

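The knob sits between the fingers at u≈316, and the finger midpoint is at 321, about 2 mm off. I'll correct that and close.

Converted, -0.002 m / 0.6 = -0.0033.

Call:
send_path([
  [[0, -0.0033, 0.0033], 0, 0.06],
  [[0, 0, 0], 0, 0.03],
  [[0, 0, 0], 0, 0.03],
  [[0, 0, 0], 0, 0.0],
  [[0, 0, 0], 0, 0.0],
  [[0, 0, 0], 0, 0.0],
  [[0, 0, 0], 0, 0.0],
  [[0, 0, 0], 0, 0.0],
  [[0, 0, 0], 0, 0.0],
], squeeze=35)

```text
time_s: 3.8
position: [0.5105, -0.0546, 0.0891]
eef_rot: [-3.141, -0.0, 2.863]
force: [-1.8, -5.4, 1.0]
opening: 0.0179
gripper_force: 35.0
```

```bash
python3 g.py .510 -.0537 .089
```

```text
tool delta [0.0007 0.0007 0.0001] pos [ 0.5105 -0.0546  0.0891] rot [-3.1409e+00 -1.0000e-04  2.8631e+00] F [-1.8 -5.4  1. ] open 0.017850011523744297 t 3.8
```

Gripped at 18 mm. I'm sliding most of the way, then I'll measure.

Converted, -0.005 m / 0.6 = -0.0083, -0.004 m / 0.6 = -0.0067.

Call:
send_path([
  [[0, -0.0067, 0], 0, 0.0],
  [[0, -0.0083, 0], 0, 0.0],
  [[0, -0.0083, 0], 0, 0.0],
  [[0, -0.0067, 0], 0, 0.0],
  [[0, -0.0033, 0], 0, 0.0],
  [[0, 0, 0], 0, 0],
  [[0, 0, 0], 0, 0],
])

```text
time_s: 4.5
position: [0.5053, -0.073, 0.0891]
eef_rot: [3.141, 0.0, 2.864]
force: [1.2, 4.8, -0.3]
opening: 0.0178
gripper_force: 35.0
```

```bash
python3 g.py .5039 -.0777 .089
```

Run:
```python
from h import *
for n,box in(("top",(330,230,430,305)),("side",(310,240,390,340))):
    c=capture(n); show(c["color"],box,8 if n=="top" else 6,f"pics/{n}2.png")
cv2.imwrite("pics/w3.png",capture("wrist")["color"])
```

```text
tool delta [ 0.0001 -0.0049  0.0001] pos [ 0.5053 -0.073   0.0891] rot [3.1412e+00 1.0000e-04 2.8640e+00] F [ 1.2  4.8 -0.3] open 0.0178427672230299 t 4.5
```

View pics/w3.png

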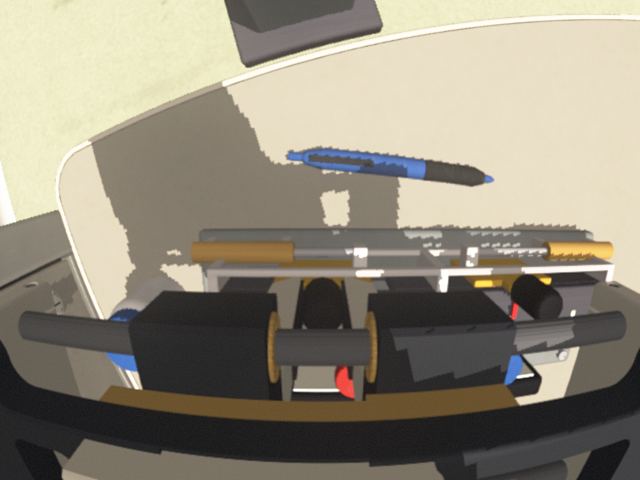

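View pics/side2.png

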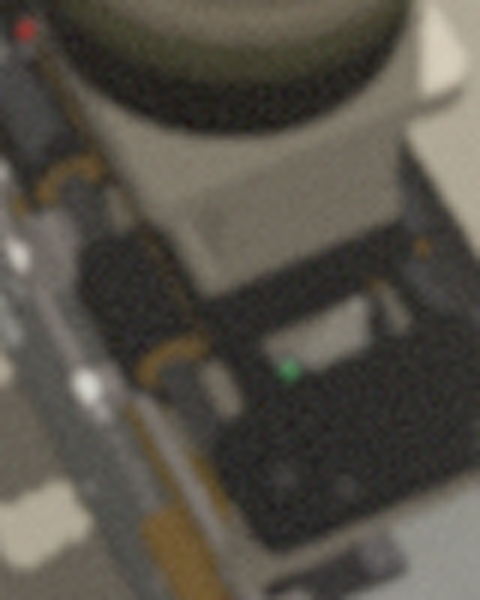

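The wrist view shows the knob held between the pads at (321,303). The side view shows the green mark at crop (288,370), with the pointer hidden by the gripper. So far the TCP has moved 19.1 mm, and the force of about 4.9 N agrees with the spring at that opening. About 4.9 mm is left.

Converted, -0.002 m / 0.6 = -0.0033, -0.0008 m / 0.6 = -0.0013.

Call:
send_path([
  [[0, -0.0033, 0], 0, 0],
  [[0, -0.0033, 0], 0, 0],
  [[0, -0.0013, 0], 0, 0],
  [[0, 0, 0], 0, 0],
  [[0, 0, 0], 0, 0],
  [[0, 0, 0], 0, 0],
])

```text
time_s: 5.25
position: [0.504, -0.0775, 0.0891]
eef_rot: [3.141, 0.0, 2.864]
force: [1.0, 5.2, -0.1]
opening: 0.0177
gripper_force: 35.0
```

```bash
python3 g.py .5039 -.0777 .089
```

Run:
```python
from h import *
cv2.imwrite("pics/w4.png",cv2.resize(capture("wrist")["color"][230:430,200:466],None,fx=3,fy=3,interpolation=cv2.INTER_CUBIC))
```

```text
tool delta [ 0.0001 -0.0002  0.0001] pos [ 0.504  -0.0775  0.0891] rot [3.1414e+00 2.0000e-04 2.8642e+00] F [ 1.   5.2 -0.1] open 0.017720385684993654 t 5.25
```

View pics/w4.png

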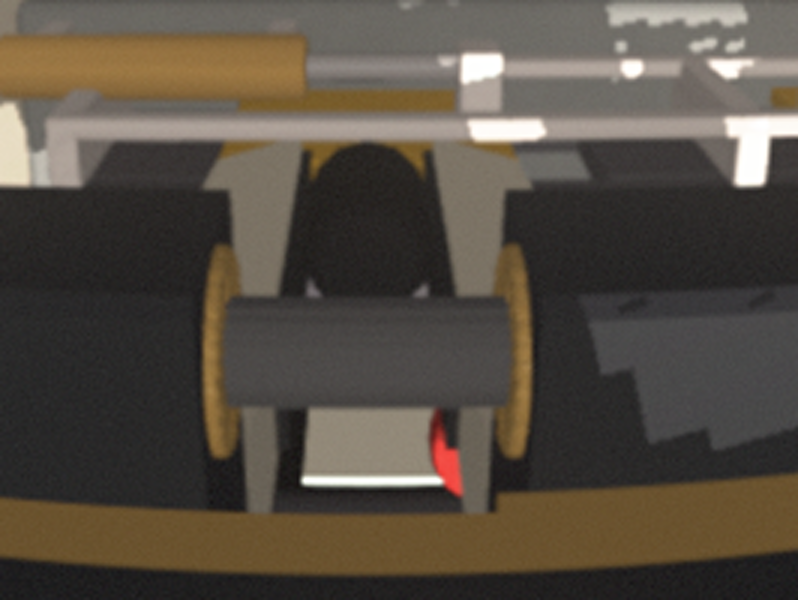

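The knob is still firmly between the pads, but the mark is hidden by the gripper. I'll do one numeric check of the TCP against the green mark, using the first top picture.

Run:
```python
from h import *
c=capture("top"); im=cv2.imread("pics/top0.png"); y=np.array([.2735,.9619])
for nm,lo,hi,b in(("green",(45,100,60),(80,255,255),(255,190,455,320)),("redptr",(0,130,80),(8,255,255),(300,245,380,275))):
    for ce,s in blobs(im,lo,hi,b,3): print(nm,ce,s[4],(onz(c,*ce,.06)[:2]@y).round(4))
for n,p in(("shut",(.5105,-.0546)),("now",r.state()["position"][:2])): print(n,(np.array(p)@y).round(4))
print(r.state()["force"],r.state()["gripper_force"])
```

```text
green [307.9, 241.7] 13 0.2014
green [379.1, 263.1] 12 0.0632
redptr [371.0, 247.5] 75 0.0859
redptr [318.8, 250.2] 12 0.1774
redptr [365.1, 264.5] 13 0.0874
shut 0.0871
now 0.0633
[ 1.16698828  6.14104696 -0.26496116] 34.996523821901064
```

The TCP is at 0.0633 along the slide and the green mark is at 0.0632. That is 23.8 mm of travel, held steady at about 6 N, so I'm handing in.

```bash
python3 -c "
from cell import r, job, capture
print(job.finish_job())"
```

```text
the job is handed in; nothing more can be done
None
```

The right shutter, in front of the red-capped vial, was slid 23.8 mm to the green half-travel mark and handed in with the gripper still holding its knob against the spring, though the verdict wasn't shown.

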